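# Serve the packet from the back of the display tray

## Task

A customer wants the teal packet that lies at the back of the wooden display tray, behind the green carton and the pink packet. First stand the carton and the pink packet upright on the dark mat, then lay the teal packet flat in the middle of the pale serving board, square to it, and then put the carton and the pink packet back in the tray, upright, just as and where they stood. Leave the other tins on the counter alone.

Things in the scene. Friction and masses are not known exactly. Their poses are not given: they have to be found in the camera images.
- carton: Green sweet carton standing upright: 26 (its x, front to back) x 48 (its y) x 75 mm high (its z). Origin: centre of its underside. Under 0.1 kg. It stands foremost in the tray, about 8 mm in front of the pink packet: no room for a finger between. Take it across its 48 mm width, its sides are free above the tray's low walls.
- pink_packet: Pink flowered packet standing on its long edge: 18 mm thick front to back, 82 wide, 52 high. Its x axis points up, y along its width, z to the front (tray's -x). Origin: centre of its rear face, 26 mm above its foot; the packet reaches 18 mm from there along its z. Under 0.1 kg. Take it across its thickness near its top; 8 mm behind it lies the teal packet, whose top is 34 mm lower.
- teal_packet: Teal flowered sweet packet lying flat: 52 (its x, front to back) x 82 (its y) x 18 mm high (its z). Origin: centre of its underside. Under 0.1 kg. Taken across its 52 mm side; behind it there is a free gap of about 36 mm to the tray's rear wall.
- tray: Fixed wooden display tray, 176 (its x) x 112 mm (its y) outside. Origin: centre of its underside, on the counter; +x points to its rear (away from the robot), z up. Floor 6 mm thick, walls 6 mm thick all round, their tops 20 mm above the counter. The carton, the pink packet and the teal packet stand in it one behind the other, square to it.
- mat: Fixed dark blue mat with black rim, 170 (its x) x 124 mm (its y), 4 mm thick, the side area. Origin: centre of its underside, z up, x roughly as the tray's.
- board: Fixed pale wooden serving board, 120 (its x) x 140 mm (its y), 12 mm thick. Origin: centre of its underside, z up. The teal packet shall lie with its 52 mm side along the board's x.
- yellow_tin: Oval white tin with yellow lid, lying flat, 78 x 64 x 20 mm; not to be moved. Origin: centre of its underside.
- green_tin: Oval white tin with green lid, lying flat, 78 x 64 x 20 mm; not to be moved. Origin: centre of its underside.
- round_tin: Small round white tin, 45 mm across, 19 mm high; not to be moved. Origin: centre of its underside.

How it is judged:
By the outcome, as a careful person would: the job done as asked, in the order asked, and still so for the second after the job is handed in, with the robot touching nothing.
It also fails if it takes over 120 s, if anything falls off the work surface, if the arm or the gripper's body presses on something with over 40 N, if the wrist force passes 120 N, or if a joint passes its speed limit or range.

## Robot

A 6-joint arm with a two-finger parallel gripper is mounted at the origin on a cart in front of the work surface, level with it; the furniture and walls round the work are solid. World frame = base frame: x ahead of the robot, y to its left, z up, the work surface at z = 0. Lengths are in m, angles in degrees, forces in N, time in s.
With the tool pointing down it reaches from about 0.4 to 0.825 m from the base axis. Payload 7 kg.
Tool frame: the origin (TCP) lies midway between the tips of the shut fingers; the grasp point (between the pads) lies 19 mm behind it (hold_point_z is the distance from the TCP to the grasp point, in m); z points along the fingers, y is the line along which they close (so a half turn about z gives the same grasp; the last joint's range is limited). The gripper opens to 88 mm and grips with 3 to 60 N. Pads are 19 mm wide; open, the fingers measure 130 mm over their backs; the gripper's body (78 mm by 193 mm) begins 47 mm behind the grasp point.
Start: joints at [88.012, 20.546, 0.682, 0, -70.136, -16.507], TCP at [0.214, 0.64, 0.227] pointing down, gripper open.
Joint ranges: [-176.03, 176.03], [-82.01, 121.73], [-58.28, 71.71], [-173.87, 95.51], [-174.79, -0.11], [-173.66, 173.66]. Speed limits (degrees/s): [136.94, 136.94, 172.46, 180, 180, 180].

## Interface

Orientations are given as [roll, pitch, yaw] about the fixed x, y, z axes, in that order (R = Rz(yaw) Ry(pitch) Rx(roll)).
In Python, from plant import get_state, capture, close_job, hold_point_z gives the robot as it stands.
- The arm moves only by the shell command python3 -m inch 'ROWS' [FORCE]. ROWS is text: rows parted by semicolons, each of 5 numbers parted by spaces: the shift along the tool's x, y, z normalised to -1 to 1, where 1 is 0.15 m, then the turn about the tool's z normalised to -1 to 1, where 1 is 360 degrees, then the opening, from 0 (shut) to 1 (fully open). In form: tx ty tz spin grip; .... A call has exactly 8 rows; each row shifts and turns the commanded pose from where the row before left it, along the tool's axes as they then stand; what a row does not reach is not made up. A row lasts 1/8 s, in which the tool goes at most 62.5 mm and 10.7 degrees, less where a joint would pass 70% of its speed; a pose out of reach is approached as far as the arm can. A call with a number of a shift or a turn outside -1 to 1 is refused whole. A call with a gripper value outside its range is refused whole. The fingers move at their own pace and stop on an object; FORCE is the grip in N (left out, the last holds). Time passes only in rows, so rows that do not move let the fingers close, or fill a call up. It gives the time, the measured TCP pose, the force, the opening and the grip force at its end, in the units of the state.
- get_state(): the state, without advancing time (a new reading comes with each control period).
- capture(name): name is "scene" or "top"; returns a dict with "color" (420x560x3 uint8, blue, green, red), "mtx" (3x3 intrinsics, pixels), "R" (3x3) and "t" (3): a world point X has camera coordinates R X + t. Camera axes: x right, y down, z forward; pixel columns grow to the right and rows downward; lengths in m; the calibration is good to about 2 mm. A picture is of the moment at which its call begins. There is no depth.
- close_job(): hands the job in; it is judged then, once.
The state is a dict: "time_s": time; "joints": joint angles; "qd": joint speeds; "joint_torque": joint torques, N m; "tcp_pos": TCP position; "eef_rot": TCP orientation; "contact_force": force on the tool from outside, world axes, zero at the start; "moment": the same for the moment, N m; "gripper_width": finger opening in m; "gripper_force": force on a finger pad.
Only numpy, scipy, OpenCV 4.12 (cv2) and the standard library are available. Lean on these libraries where they do the work, as an engineer would, in place of code of your own. Each camera call takes 0.05 s, during which the arm holds its last target. There are 200 camera calls.

## Working session

There is one attempt and no reset: what is moved stays moved. The work goes in short steps, Python scripts to look and compute and a shell command to move; the robot and the scene stay as the last step left them, time stands still between calls to the robot, and variables do not carry over. Pictures are saved under pics/ and viewed, at most 14 in all, crops included, and the job is handed in when it is done.

```bash
mkdir -p pics; ls; python3 - <<'E'
from plant import get_state,capture,hold_point_z
import cv2
print(get_state(),hold_point_z)
for n in("scene","top"):
    c=capture(n);cv2.imwrite(f"pics/{n}0.png",c["color"]);print(n,c["mtx"],c["R"],c["t"])
E
```

```text
pics
{'time_s': 0.0, 'joints': array([ 8.80101548e+01,  2.05904434e+01,  6.33295248e-01, -2.12654500e-02,
       -7.01362215e+01, -1.65066592e+01]), 'qd': array([-0.01342798, -0.08384158, -0.03973583,  0.01794472,  0.08051113,
       -0.00988072]), 'joint_torque': array([-9.36232118e-05, -5.82706690e+01,  2.93049252e+01,  6.99691057e+00,
        7.10588458e-03, -1.45639988e-04]), 'tcp_pos': array([0.21400718, 0.6396485 , 0.22562665]), 'eef_rot': array([ 1.79904798e+02, -7.36454364e-03, -1.85037403e+01]), 'contact_force': array([ 0.0050064 , -0.27728069,  0.9531681 ]), 'moment': array([ 0.04022463, -0.02057955, -0.01163893]), 'gripper_force': 0.0, 'gripper_width': 0.0877930451100335} 0.0188
scene [[388.6108948    0.         272.03967643]
 [  0.         388.6108948  208.94241635]
 [  0.           0.           1.        ]] [[ 0.64642175 -0.76280746  0.0162388 ]
 [-0.59712223 -0.51903576 -0.61159376]
 [ 0.4749568   0.38565096 -0.79100529]] [-0.26576331  0.43182227  0.78208882]
top [[457.74873271   0.         279.91686406]
 [  0.         457.74873271 210.47580048]
 [  0.           0.           1.        ]] [[-1.88180874e-02 -9.99818924e-01 -2.82811092e-03]
 [-9.91555950e-01  1.90254114e-02 -1.28276386e-01]
 [ 1.28306964e-01  3.90313971e-04 -9.91734425e-01]] [0.14238564 0.5589631  1.12009511]
```

View pics/scene0.png

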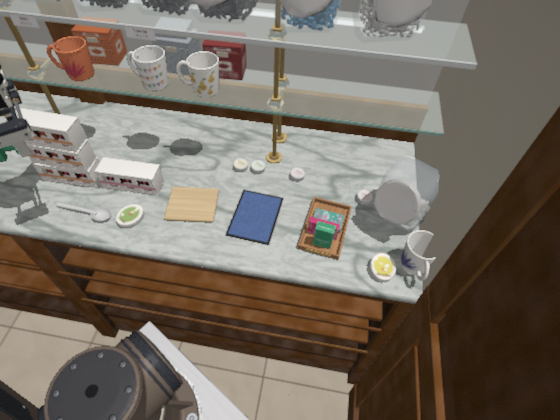

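View pics/top0.png

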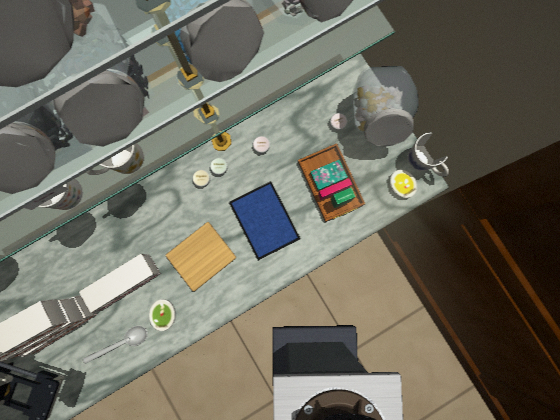

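The scene view shows the tray at about (325,228), the mat at (256,216) and the board at (192,204). In the top view they are at (331,183), (265,220) and (200,256). The carton is frontmost in the tray, with glass shelves over the rear of the counter.

```bash
cat > h.py <<'E'
import numpy as np,cv2
from plant import get_state,capture
def ray(c,uv,z):
    uv=np.atleast_2d(uv).astype(float); d=np.c_[uv,np.ones(len(uv))]@np.linalg.inv(c["mtx"]).T@c["R"]
    o=-c["R"].T@c["t"]; return (o+d*((z-o[2])/d[:,2])[:,None])[:,:2]
def proj(c,X):
    p=np.atleast_2d(X)@c["R"].T+c["t"]; p=p@c["mtx"].T; return p[:,:2]/p[:,2:]
def mask(c,lo,hi,box):
    m=cv2.inRange(cv2.cvtColor(c["color"],cv2.COLOR_BGR2HSV),lo,hi); k=np.zeros_like(m)
    x0,y0,x1,y1=box; k[y0:y1,x0:x1]=m[y0:y1,x0:x1]; return k
def blob(m):
    cs=cv2.findContours(m,cv2.RETR_EXTERNAL,cv2.CHAIN_APPROX_NONE)[0]; return max(cs,key=cv2.contourArea)[:,0]
def rect(c,m,z):
    p=ray(c,blob(m),z); r=cv2.minAreaRect((p*1000).astype(np.float32)); return r
E
python3 - <<'E'
from h import *
c=capture("top");s=capture("scene")
np.set_printoptions(precision=4,suppress=True)
T=lambda n,lo,hi,box,z,cc=c:print(n,rect(cc,mask(cc,lo,hi,box),z))
hs=cv2.cvtColor(c["color"],cv2.COLOR_BGR2HSV)
for p in((265,220),(200,256),(345,197),(335,186),(328,172),(325,212),(312,170),(280,160)):print(p,hs[p[1],p[0]])
hs2=cv2.cvtColor(s["color"],cv2.COLOR_BGR2HSV)
for p in((256,216),(192,204),(325,230),(323,240),(324,224),(328,216)):print(p,hs2[p[1],p[0]])
T("board",(10,80,90),(25,255,255),(150,205,250,305),.012)
T("mat",(100,60,0),(130,255,255),(215,170,310,270),.004)
T("mat+rim",(0,0,0),(180,255,60),(215,170,310,270),.004)
T("tray",(0,110,0),(20,255,200),(290,135,375,230),.02)
T("teal",(75,60,30),(100,255,255),(290,135,375,230),.024)
T("pink",(160,90,60),(178,255,255),(290,135,375,230),.058)
T("carton",(60,90,30),(82,255,255),(290,180,375,230),.081)
cv2.imwrite("pics/top1.png",cv2.resize(c["color"][140:230,285:375],None,fx=6,fy=6,interpolation=cv2.INTER_CUBIC))
cv2.imwrite("pics/sc1.png",cv2.resize(s["color"][190:265,290:365],None,fx=7,fy=7,interpolation=cv2.INTER_CUBIC))
E
```

```text
(265, 220) [109 157 125]
(200, 256) [ 19 130 216]
(345, 197) [ 73 141 168]
(335, 186) [170 198 214]
(328, 172) [ 81  72 192]
(325, 212) [ 14 184 175]
(312, 170) [ 19 115 124]
(280, 160) [ 55  20 151]
(256, 216) [110 109 152]
(192, 204) [ 18  76 208]
(325, 230) [ 76 122 175]
(323, 240) [ 74 104  98]
(324, 224) [ 76 136 163]
(328, 216) [ 81  22 199]
board ((451.7664489746094, 336.6558837890625), (119.56705474853516, 139.37161254882812), 37.64727020263672)
mat ((542.4700927734375, 172.78253173828125), (161.2675323486328, 115.07524871826172), 25.867076873779297)
mat+rim ((541.7698364257812, 173.0929412841797), (169.36575317382812, 123.16241455078125), 25.876577377319336)
tray ((635.4281005859375, -1.1210479736328125), (177.2456817626953, 112.09053039550781), 22.819074630737305)
teal ((654.95751953125, 4.536518096923828), (52.340354919433594, 83.33659362792969), 22.300081253051758)
pink ((612.90185546875, -4.6690216064453125), (22.396345138549805, 88.98589324951172), 25.601049423217773)
carton ((587.2123413085938, -20.139610290527344), (28.394622802734375, 56.41173553466797), 25.514659881591797)
```

View pics/top1.png

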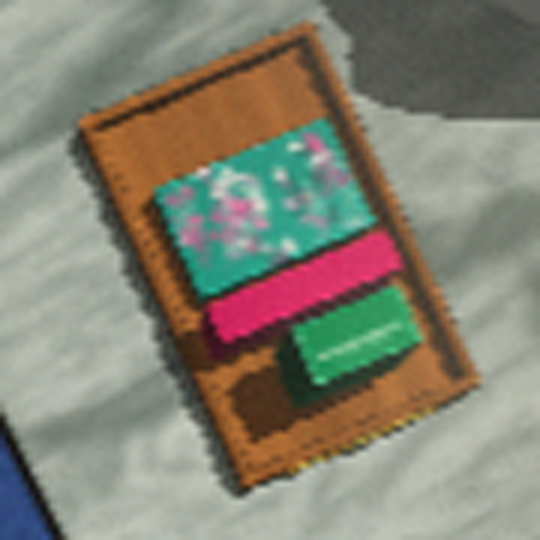

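View pics/sc1.png

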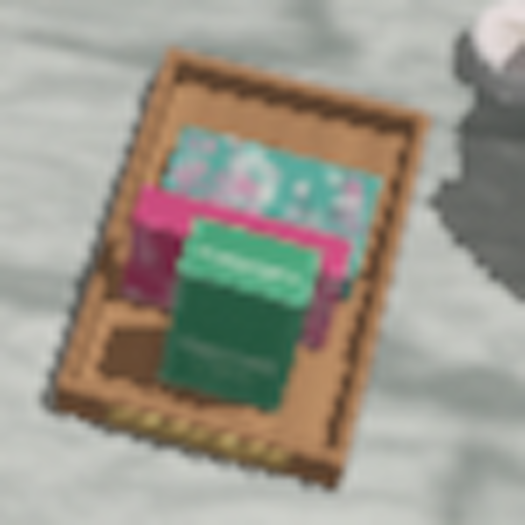

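The top crop shows the carton, pink and teal tops one behind the other. The carton sits right of the tray's centreline, and the darker side faces inflate the masks, so I need brightness limits.

```bash
python3 - <<'E'
from h import *
np.set_printoptions(precision=1,suppress=True)
c=capture("top");s=capture("scene")
B=(290,135,375,230);S=(295,190,360,262)
def fit(n,cc,lo,hi,box,z,close=3):
    m=mask(cc,lo,hi,box); m=cv2.morphologyEx(m,cv2.MORPH_CLOSE,np.ones((close,close)))
    r=rect(cc,m,z);print(n,np.array(r[0]),np.array(r[1]),round(r[2],1))
fit("tray T",c,(0,90,60),(22,255,255),B,.02,9);fit("tray S",s,(0,70,60),(22,255,255),S,.02,9)
fit("teal T",c,(75,40,110),(100,255,255),B,.024)
for v in(160,185,200):fit("pink T",c,(160,90,v),(178,255,255),B,.058)
for v in(150,180):fit("pink S",s,(160,90,v),(178,255,255),S,.058)
for v in(115,130,145):fit("cart T",c,(60,60,v),(79,255,255),(325,184,375,230),.081)
for v in(120,140):fit("cart S",s,(60,60,v),(79,255,255),(310,215,340,240),.081)
fit("mat S",s,(100,60,0),(130,255,255),(220,180,290,250),.004)
fit("board S",s,(10,50,90),(25,255,255),(160,180,222,225),.012)
E
```

```text
tray T [635.4  -1.6] [177.9 112.4] 22.6
tray S [628.7  -4.6] [184.9 111. ] 22.8
teal T [655.6   4.4] [51.3 82.6] 22.3
pink T [614.4  -7.6] [17.2 82.2] 22.3
pink T [615.   -7.6] [16.5 78. ] 22.0
pink T [614.9  -7.5] [16.2 77.8] 22.3
pink S [610.6  -8.5] [19.  80.2] 20.9
pink S [611.8  -8.4] [16.8 79.5] 20.9
cart T [589.9 -24.5] [25.4 45.9] 21.6
cart T [589.6 -24.8] [25.  45.5] 21.1
cart T [589.8 -24.6] [23.7 45.6] 21.7
cart S [585.9 -26.9] [24.6 47.6] 21.3
cart S [586.2 -26.9] [24.1 47.7] 19.9
mat S [540.  172.4] [161.7 115.3] 25.7
board S [448.  332.5] [123.1 138.9] 37.9
```

```bash
python3 -m inch '0 0 0 -.0285 1;0 0 0 -.0285 1;0 0 0 -.0285 1;0 0 0 -.0285 1;.038 .316 0 0 1;.038 .316 0 0 1;.038 .316 0 0 1;.038 .316 0 0 1' 20
python3 -m inch '.038 .316 0 0 1;.038 .316 0 0 1;.038 .316 0 0 1;.038 .316 0 0 1;.038 .316 0 0 1;.038 .316 0 0 1;.038 .316 0 0 1;.038 .316 0 0 1'
python3 -m inch '.038 .316 0 0 1;.038 .316 0 0 1;.038 .316 0 0 1;.038 .316 0 0 1;0 0 0 0 1;0 0 0 0 1;0 0 0 0 1;0 0 0 0 1'
cat >> h.py <<'E'
def go(x,y,z=None,yaw=None):
    "shift units for tool move to world x,y(,z) in mm; yaw: spin units (shift axes given for the present yaw)"
    s=get_state();a=np.radians(s["eef_rot"][2]);d=np.array([x,y])/1000-s["tcp_pos"][:2]
    ux=d@[np.cos(a),np.sin(a)];uy=d@[np.sin(a),-np.cos(a)]
    out=[ux/.15,uy/.15]
    if z is not None: out.append((s["tcp_pos"][2]-z/1000)/.15)
    if yaw is not None: out.append(-((yaw-s["eef_rot"][2]+180)%360-180)/360)
    print("tcp",(s["tcp_pos"]*1000).round(1),"rot",s["eef_rot"].round(2),"move",np.round(out,3),"F",s["contact_force"].round(1),"w",round(s["gripper_width"]*1000,1),"t",round(s["time_s"],2))
E
python3 -c "
from h import *
go(588,-25.5,31,22.3)"
```

```text
time_s: 1.3
tcp_pos: [0.3084, 0.4723, 0.2266]
eef_rot: [-180.0, -0.0, 22.6]
contact_force: [0.4, 0.6, -0.7]
gripper_width: 0.0877
gripper_force: 0.0
time_s: 2.3
tcp_pos: [0.496, 0.1396, 0.2268]
eef_rot: [-180.0, -0.0, 22.6]
contact_force: [0.9, 0.5, 0.6]
gripper_width: 0.0878
gripper_force: 0.0
time_s: 3.3
tcp_pos: [0.5889, -0.0244, 0.2269]
eef_rot: [180.0, -0.0, 22.6]
contact_force: [0.8, -0.6, 0.8]
gripper_width: 0.0879
gripper_force: 0.0
tcp [588.9 -24.4 226.9] rot [ 1.800e+02 -3.000e-02  2.263e+01] move [-8.000e-03  4.000e-03  1.306e+00  1.000e-03] F [ 0.8 -0.6  0.8] w 87.9 t 3.3
```

```bash
python3 -m inch '-.008 .004 .26 0 1;0 0 .26 0 1;0 0 .26 0 1;0 0 .26 0 1;0 0 0.15 0 1;0 0 .11 0 1;0 0 0 0 1;0 0 0 0 1'
python3 - <<'E'
from h import *
go(588,-25.5,31,22.3)
for n,b in(("top",(140,230,285,375)),("scene",(180,265,280,365))):
    c=capture(n)["color"][b[0]:b[1],b[2]:b[3]];cv2.imwrite(f"pics/g_{n}.png",cv2.resize(c,(400,400),interpolation=cv2.INTER_CUBIC))
cv2.imwrite("pics/g.png",np.hstack([cv2.imread("pics/g_top.png"),cv2.imread("pics/g_scene.png")]))
E
```

```text
time_s: 4.3
tcp_pos: [0.589, -0.0261, 0.0326]
eef_rot: [180.0, -0.1, 22.6]
contact_force: [-0.2, 0.8, 0.2]
gripper_width: 0.0875
gripper_force: 0.0
tcp [589.  -26.1  32.6] rot [ 1.7998e+02 -9.0000e-02  2.2580e+01] move [-0.005 -0.006  0.011  0.001] F [-0.2  0.8  0.2] w 87.5 t 4.3
```

View pics/g.png

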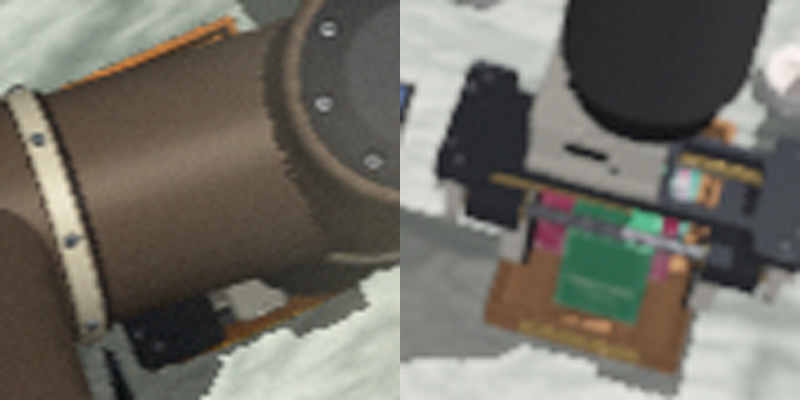

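The fingers straddle the carton (scene half, about (605,270)) clear of the tray walls. Closing and lifting.

```bash
python3 -m inch '0 0 0 0 .7;0 0 0 0 .6;0 0 0 0 .5;0 0 0 0 .45;0 0 0 0 .4;0 0 0 0 .4;0 0 0 0 .4;0 0 0 0 .4' 15
python3 -c "
from h import *
go(496,151)"
```

```text
time_s: 5.4
tcp_pos: [0.5882, -0.0264, 0.0315]
eef_rot: [-180.0, 0.0, 22.5]
contact_force: [-1.0, 0.9, 0.7]
gripper_width: 0.0479
gripper_force: 15.0
tcp [588.2 -26.4  31.5] rot [-1.800e+02  1.000e-02  2.254e+01] move [-0.114 -1.328] F [-1.   0.9  0.7] w 47.9 t 5.4
```

```bash
python3 -m inch '0 0 -.1 0 .4;0 0 -.25 0 .4;0 0 -.25 0 .4;-.024 -.265 0 0 .4;-.023 -.265 0 0 .4;-.023 -.265 0 0 .4;-.023 -.265 0 0 .4;-.023 -.265 0 0 .4'
python3 -m inch '0 0 .1 0 .4;0 0 .1 0 .4;0 0 .1 0 .4;0 0 .1 0 .4;0 0 .1 0 .4;0 0 0 0 .4;0 0 0 0 .4;0 0 0 0 .4'
python3 -c "
from h import *
go(496,151,29.5)"
```

```text
time_s: 6.4
tcp_pos: [0.4956, 0.1517, 0.1227]
eef_rot: [-180.0, -0.1, 22.5]
contact_force: [0.6, 0.3, -0.6]
gripper_width: 0.0482
gripper_force: 15.0
time_s: 7.4
tcp_pos: [0.4964, 0.1508, 0.0471]
eef_rot: [-180.0, -0.1, 22.6]
contact_force: [0.3, -0.5, -0.6]
gripper_width: 0.048
gripper_force: 15.0
tcp [496.4 150.8  47.1] rot [-1.7999e+02 -6.0000e-02  2.2560e+01] move [-0.002 -0.002  0.117] F [ 0.3 -0.5 -0.6] w 48.0 t 7.4
```

```bash
python3 -m inch '0 0 .06 0 .4;0 0 .03 0 .4;0 0 .015 0 .4;0 0 .006 0 .4;0 0 .004 0 .4;0 0 0 0 .4;0 0 0 0 .4;0 0 0 0 .4'
python3 -c "
from h import *
go(496,151,29.5)"
```

```text
time_s: 8.4
tcp_pos: [0.496, 0.1505, 0.0295]
eef_rot: [-180.0, -0.0, 22.5]
contact_force: [-1.3, 0.1, 3.2]
gripper_width: 0.0476
gripper_force: 15.0
tcp [496.  150.5  29.5] rot [-1.800e+02 -1.000e-02  2.255e+01] move [ 0.001 -0.003  0.   ] F [-1.3  0.1  3.2] w 47.6 t 8.4
```

```bash
python3 -m inch '0 0 0 0 .5;0 0 0 0 .62;0 0 0 0 .7;0 0 0 0 .7;0 0 -.1 0 .7;0 0 -.2 0 .7;0 0 -.2 0 .7;0 0 -.2 0 .7'
python3 -c "
from h import *
go(613,-8,130,-67.7)"
```

```text
time_s: 9.4
tcp_pos: [0.4961, 0.1505, 0.1364]
eef_rot: [-180.0, -0.1, 22.6]
contact_force: [0.5, 0.5, 0.6]
gripper_width: 0.0616
gripper_force: 0.0
tcp [496.1 150.5 136.4] rot [-1.7999e+02 -6.0000e-02  2.2550e+01] move [0.315 1.275 0.043 0.251] F [0.5 0.5 0.6] w 61.6 t 9.4
```

```bash
python3 -m inch '.063 .255 0 0 .7;.063 .255 0 0 .7;.063 .255 0 0 .7;.063 .255 0 0 .7;.063 .255 0 0 .7;0 0 0 .0279 .7;0 0 0 .0279 .7;0 0 0 .0279 .7'
python3 -m inch '0 0 0 .0279 .7;0 0 0 .0279 .7;0 0 0 .0279 .7;0 0 0 .0279 .7;0 0 0 .0279 .7;0 0 0 .0279 .7;0 0 0 0 .7;0 0 0 0 .7'
python3 - <<'E'
from h import *
go(613,-8,31,-67.7)
np.set_printoptions(precision=1,suppress=True)
s=capture("scene")
m=mask(s,(160,60,60),(178,255,255),(295,190,360,262));print(cv2.boundingRect(m))
cv2.imwrite("pics/s2.png",cv2.resize(s["color"][140:270,210:370],(800,600)[0:2],interpolation=cv2.INTER_CUBIC))
E
```

```text
time_s: 10.4
tcp_pos: [0.6131, -0.0083, 0.1354]
eef_rot: [-180.0, -0.0, -7.9]
contact_force: [0.2, 0.6, 1.0]
gripper_width: 0.0613
gripper_force: 0.0
time_s: 11.4
tcp_pos: [0.613, -0.008, 0.1349]
eef_rot: [-180.0, -0.0, -67.6]
contact_force: [-0.1, 0.2, 0.1]
gripper_width: 0.061
gripper_force: 0.0
tcp [613.   -8.  134.9] rot [-1.7997e+02 -1.0000e-02 -6.7630e+01] move [-0.     0.     0.693  0.   ] F [-0.1  0.2  0.1] w 61.0 t 11.4
(308, 217, 32, 22)
```

View pics/s2.png

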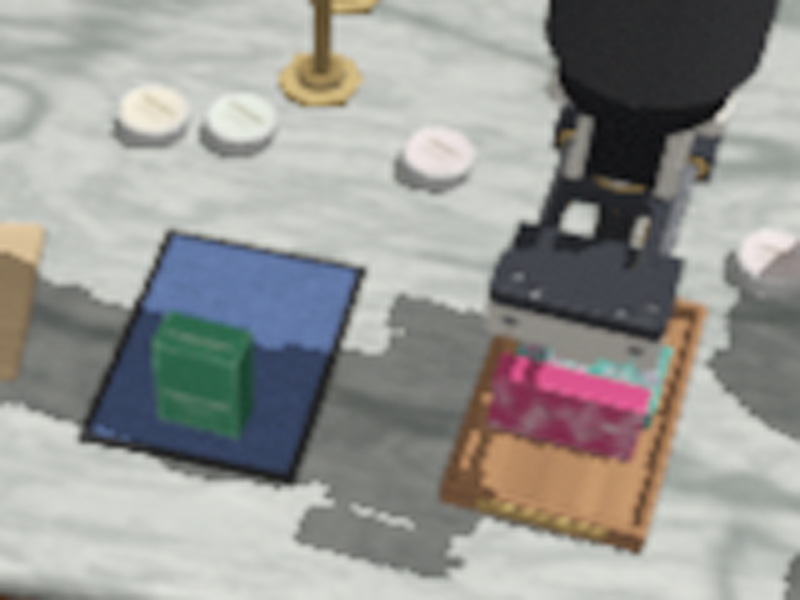

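The carton stands on the mat at about (200,375) in this picture. The pink packet is undisturbed, with the gripper right above it.

```bash
python3 -m inch '0 0 .2 0 .7;0 0 .2 0 .7;0 0 .17 0 .7;0 0 .08 0 .7;0 0 .04 0 .7;0 0 0 0 .7;0 0 0 0 .5;0 0 0 0 .35'
python3 -m inch '0 0 0 0 .3;0 0 0 0 .25;0 0 0 0 .2;0 0 0 0 .15;0 0 0 0 .12;0 0 0 0 .1;0 0 0 0 .1;0 0 0 0 .1' 12
python3 -c "
from h import *
go(572.5,188,31)"
```

```text
time_s: 12.45
tcp_pos: [0.6134, -0.0079, 0.0316]
eef_rot: [-179.9, -0.0, -67.8]
contact_force: [0.4, 0.7, -0.7]
gripper_width: 0.0468
gripper_force: 0.0
time_s: 13.45
tcp_pos: [0.6131, -0.008, 0.0309]
eef_rot: [-180.0, -0.0, -67.8]
contact_force: [0.5, -0.0, 1.0]
gripper_width: 0.0181
gripper_force: 12.0
tcp [613.1  -8.   30.9] rot [-179.98   -0.    -67.85] move [-1.312e+00 -2.420e-01 -1.000e-03] F [ 0.5 -0.   1. ] w 18.1 t 13.45
```

```bash
python3 -m inch '0 0 -.1 0 .1;0 0 -.2 0 .1;0 0 -.2 0 .1;-.262 -.048 0 0 .1;-.262 -.048 0 0 .1;-.262 -.048 0 0 .1;-.262 -.049 0 0 .1;-.262 -.049 0 0 .1'
python3 -m inch '0 0 .15 0 .1;0 0 .15 0 .1;0 0 .1 0 .1;0 0 .05 0 .1;0 0 .03 0 .1;0 0 .015 0 .1;0 0 .009 0 .1;0 0 0 0 .1'
python3 -c "
from h import *
go(572.5,188,29)"
```

```text
time_s: 14.45
tcp_pos: [0.5721, 0.1889, 0.1069]
eef_rot: [-180.0, 0.0, -67.9]
contact_force: [1.0, 1.0, 0.5]
gripper_width: 0.0178
gripper_force: 12.0
time_s: 15.45
tcp_pos: [0.5726, 0.1877, 0.0305]
eef_rot: [-180.0, 0.0, -67.9]
contact_force: [0.4, 0.2, -1.3]
gripper_width: 0.0176
gripper_force: 12.0
tcp [572.6 187.7  30.5] rot [-179.98    0.    -67.85] move [-0.002  0.     0.01 ] F [ 0.4  0.2 -1.3] w 17.6 t 15.45
```

```bash
python3 -m inch '0 0 .005 0 .1;0 0 .005 0 .1;0 0 0 0 .1;0 0 0 0 .1;0 0 0 0 .25;0 0 0 0 .4;0 0 0 0 .5;0 0 0 0 .5'
python3 -m inch '0 0 -.05 0 .5;0 0 -.2 0 .5;0 0 -.2 0 .5;0 0 -.2 0 .5;0 0 -.1 0 .5;0 0 0 0 .5;0 0 0 0 .5;0 0 0 0 .5'
python3 -c "
from h import *
go(654.5,4,110,-67.7)"
```

```text
time_s: 16.45
tcp_pos: [0.5725, 0.1877, 0.0287]
eef_rot: [180.0, -0.0, -67.9]
contact_force: [-0.7, -0.3, 0.2]
gripper_width: 0.0425
gripper_force: 0.0
time_s: 17.45
tcp_pos: [0.5719, 0.1874, 0.1399]
eef_rot: [179.9, -0.0, -67.9]
contact_force: [0.5, -0.1, 0.3]
gripper_width: 0.0442
gripper_force: 0.0
tcp [571.9 187.4 139.9] rot [ 1.7988e+02 -2.0000e-02 -6.7860e+01] move [ 1.34  -0.049  0.199 -0.   ] F [ 0.5 -0.1  0.3] w 44.2 t 17.45
```

```bash
python3 -m inch '.268 -.01 0 0 .5;.268 -.01 0 0 .6;.268 -.01 0 0 .76;.268 -.01 0 0 .76;.268 -.01 0 0 .76;0 0 0 0 .76;0 0 0 0 .76;0 0 0 0 .76'
python3 - <<'E'
from h import *
go(654.5,4,9,-67.7)
s=capture("scene")
cv2.imwrite("pics/s3.png",cv2.resize(s["color"][140:270,210:370],(800,600)[0:2],interpolation=cv2.INTER_CUBIC))
E
```

```text
time_s: 18.45
tcp_pos: [0.6549, 0.0051, 0.1409]
eef_rot: [180.0, 0.0, -67.8]
contact_force: [-0.1, -1.0, 0.4]
gripper_width: 0.0666
gripper_force: 0.0
tcp [654.9   5.1 140.9] rot [ 1.7997e+02  1.0000e-02 -6.7800e+01] move [ 0.006  0.005  0.879 -0.   ] F [-0.1 -1.   0.4] w 66.6 t 18.45
```

View pics/s3.png

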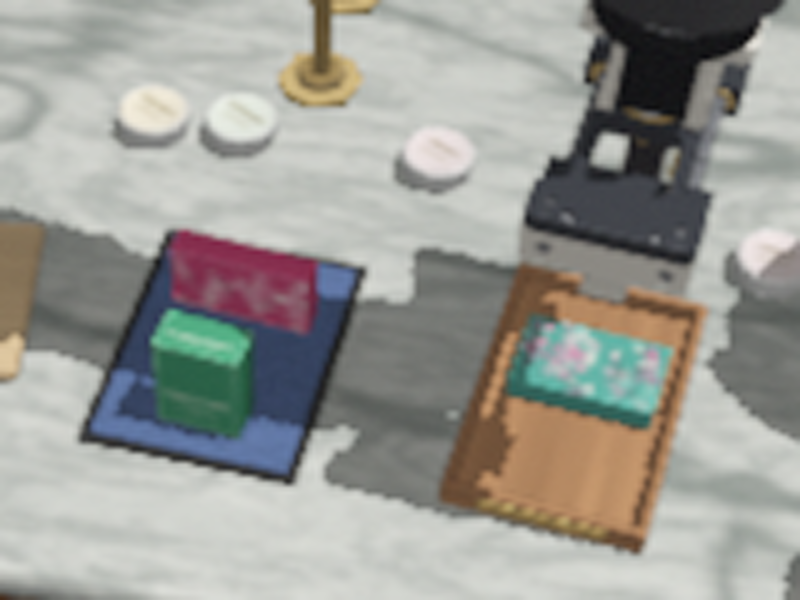

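Carton and pink packet both stand on the mat. The teal packet is free at about (600,360).

```bash
python3 -m inch '.004 .003 .25 0 .76;0 0 .25 0 .76;0 0 .2 0 .76;0 0 .1 0 .76;0 0 .05 0 .76;0 0 .02 0 .76;0 0 0 0 .76;0 0 0 0 .76'
python3 -c "
from h import *
go(654.5,4,9.5)"
python3 -m inch '0 0 0 0 .7;0 0 0 0 .65;0 0 0 0 .6;0 0 0 0 .55;0 0 0 0 .5;0 0 0 0 .5;0 0 0 0 .5;0 0 0 0 .5' 12
python3 -c "
from h import *
go(450,334.6,9.5,37.7-90)"
```

```text
time_s: 19.5
tcp_pos: [0.6556, 0.0037, 0.0116]
eef_rot: [-179.9, -0.0, -67.8]
contact_force: [0.3, 0.3, -0.6]
gripper_width: 0.0672
gripper_force: 0.0
tcp [655.6   3.7  11.6] rot [-1.7992e+02 -1.0000e-02 -6.7850e+01] move [-0.005  0.006  0.014] F [ 0.3  0.3 -0.6] w 67.2 t 19.5
time_s: 20.5
tcp_pos: [0.6551, 0.0037, 0.0108]
eef_rot: [-180.0, -0.0, -67.8]
contact_force: [0.5, -0.3, 0.8]
gripper_width: 0.052
gripper_force: 12.0
tcp [655.1   3.7  10.8] rot [-179.99   -0.    -67.84] move [-2.559  0.434  0.009 -0.043] F [ 0.5 -0.3  0.8] w 52.0 t 20.5
```

```bash
python3 -m inch '0 0 -.1 0 .5;0 0 -.2 0 .5;0 0 -.25 0 .5;0 0 -.25 0 .5;-.256 .0434 0 0 .5;-.256 .0434 0 0 .5;-.256 .0434 0 0 .5;-.256 .0434 0 0 .5'
python3 -m inch '-.256 .0434 0 0 .5;-.256 .0434 0 0 .5;-.256 .0434 0 0 .5;-.256 .0434 0 0 .5;-.256 .0434 0 0 .5;-.256 .0434 0 0 .5;0 0 0 -.0215 .5;0 0 0 -.0215 .5'
python3 -m inch '0 0 .2 0 .5;0 0 .2 0 .5;0 0 .15 0 .5;0 0 .05 0 .5;0 0 0 0 .5;0 0 0 0 .5;0 0 0 0 .5;0 0 0 0 .5'
python3 - <<'E'
from h import *
go(450,334.6,17,37.7-90)
s=capture("scene")
cv2.imwrite("pics/s4.png",cv2.resize(s["color"][150:250,140:273],(800,600)[0:2],interpolation=cv2.INTER_CUBIC))
E
```

```text
time_s: 21.5
tcp_pos: [0.5723, 0.137, 0.1318]
eef_rot: [-180.0, 0.0, -67.9]
contact_force: [0.3, 0.8, -1.0]
gripper_width: 0.0518
gripper_force: 12.0
time_s: 22.5
tcp_pos: [0.4495, 0.3353, 0.1317]
eef_rot: [-180.0, 0.0, -52.0]
contact_force: [0.4, -0.3, -0.4]
gripper_width: 0.0522
gripper_force: 12.0
time_s: 23.5
tcp_pos: [0.4501, 0.335, 0.0413]
eef_rot: [-179.9, 0.0, -52.4]
contact_force: [-0.0, -0.4, -0.8]
gripper_width: 0.0518
gripper_force: 12.0
tcp [450.1 335.   41.3] rot [-1.7995e+02  2.0000e-02 -5.2370e+01] move [ 0.001  0.002  0.162 -0.   ] F [-0.  -0.4 -0.8] w 51.8 t 23.5
```

View pics/s4.png

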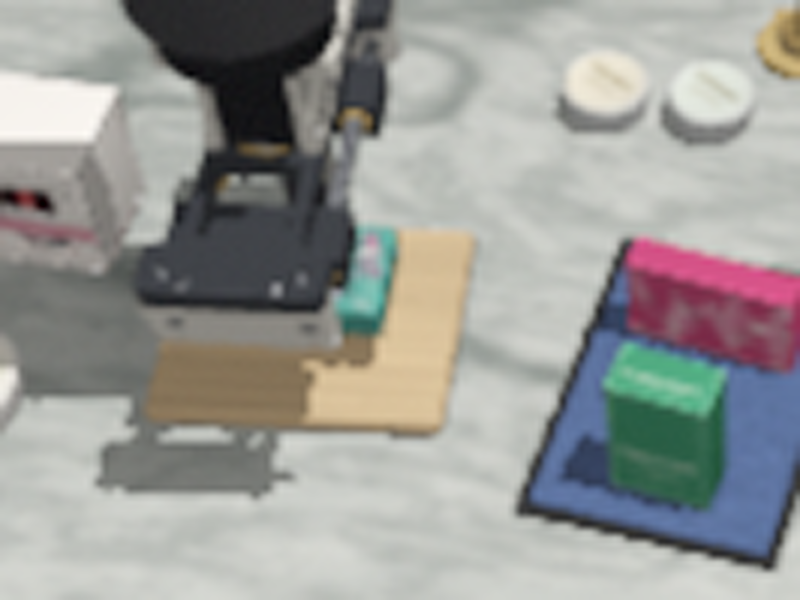

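The teal packet is held level above the board (about (370,280)).

```bash
python3 -m inch '0 0 .08 0 .5;0 0 .04 0 .5;0 0 .02 0 .5;0 0 .01 0 .5;0 0 .006 0 .5;0 0 .006 0 .5;0 0 0 0 .5;0 0 0 0 .5'
python3 -m inch '0 0 0 0 .6;0 0 0 0 .7;0 0 0 0 .75;0 0 0 0 .75;0 0 -.1 0 .75;0 0 -.25 0 .75;0 0 -.25 0 .75;0 0 -.2 0 .75'
python3 -c "
from h import *
go(572.5,187.6,29,-67.8)"
```

```text
time_s: 24.55
tcp_pos: [0.45, 0.3349, 0.0167]
eef_rot: [-180.0, 0.0, -52.4]
contact_force: [-1.1, 0.9, 3.8]
gripper_width: 0.0519
gripper_force: 12.0
time_s: 25.55
tcp_pos: [0.4503, 0.335, 0.1393]
eef_rot: [-179.9, 0.0, -52.4]
contact_force: [-0.1, 0.5, -0.3]
gripper_width: 0.0656
gripper_force: 0.0
tcp [450.3 335.  139.3] rot [-1.7988e+02  2.0000e-02 -5.2360e+01] move [ 1.276 -0.045  0.735  0.043] F [-0.1  0.5 -0.3] w 65.6 t 25.55
```

Move over the pink packet, then check the teal against the board in both views.

```bash
python3 -m inch '.255 -.009 0 0 .6;.255 -.009 0 0 .5;.255 -.009 0 0 .5;.255 -.009 0 0 .5;.256 -.009 0 0 .5;0 0 0 .0215 .5;0 0 0 .0215 .5;0 0 0 0 .5'
python3 - <<'E'
from h import *
go(572.5,187.6,29,-67.8)
np.set_printoptions(precision=1,suppress=True)
for n,bb,v in(("top",(150,205,250,305),110),("scene",(160,175,222,225),140)):
    c=capture(n)
    b=rect(c,mask(c,(10,50,60),(25,255,255),bb),.012)
    m=cv2.morphologyEx(mask(c,(75,40,v),(100,255,255),bb),cv2.MORPH_CLOSE,np.ones((5,5)))
    print(n,np.array(b[0]),np.array(b[1]),b[2],"teal",rect(c,m,.030))
    x,y=bb[:2];cv2.imwrite(f"pics/b_{n}.png",cv2.resize(c["color"][y-5:y+95,x-5:x+105],(400,400)))
cv2.imwrite("pics/b.png",np.hstack([cv2.imread("pics/b_top.png"),cv2.imread("pics/b_scene.png")]))
E
```

```text
time_s: 26.55
tcp_pos: [0.5723, 0.1871, 0.1374]
eef_rot: [-179.9, 0.0, -67.8]
contact_force: [-0.4, 0.2, -0.7]
gripper_width: 0.0441
gripper_force: 0.0
tcp [572.3 187.1 137.4] rot [-1.7995e+02  1.0000e-02 -6.7820e+01] move [-0.003 -0.002  0.723 -0.   ] F [-0.4  0.2 -0.7] w 44.1 t 26.55
top [457.2 403.4] [253.5 123.2] 1.0084729194641113 teal ((437.1242980957031, 321.78302001953125), (5.0642924308776855, 2.489767074584961), 88.9189682006836)Traceback (most recent call last):
  File "<stdin>", line 8, in <module>
  File "h.py", line 14, in rect
    p=ray(c,blob(m),z); r=cv2.minAreaRect((p*1000).astype(np.float32)); return r
            ~~~~^^^
  File "h.py", line 12, in blob
    cs=cv2.findContours(m,cv2.RETR_EXTERNAL,cv2.CHAIN_APPROX_NONE)[0]; return max(cs,key=cv2.contourArea)[:,0]
                                                                              ~~~^^^^^^^^^^^^^^^^^^^^^^^^
ValueError: max() iterable argument is empty
```

```bash
python3 - <<'E'
from h import *
a=[cv2.resize(capture(n)["color"],(400,300)) for n in("scene","top")]
cv2.imwrite("pics/b.png",np.hstack(a))
E
```

```text
(no output)
```

View pics/b.png

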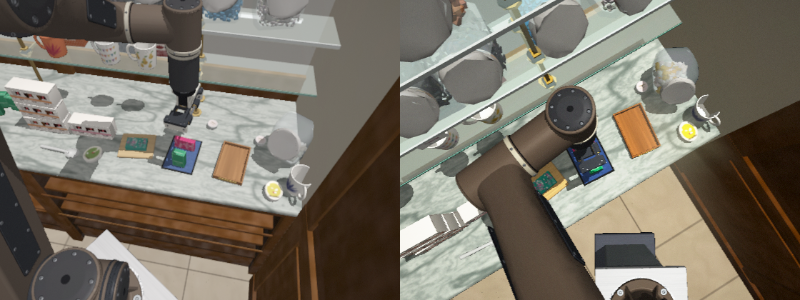

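The scene view shows the teal packet on the board at about (137,146), in the arm's shadow, and the arm half-hides it in the top view. I'll measure in the scene view with darker limits.

```bash
python3 - <<'E'
from h import *
np.set_printoptions(precision=1,suppress=True)
c=capture("scene");bb=(155,175,225,228)
b=rect(c,cv2.morphologyEx(mask(c,(8,35,40),(30,255,255),bb)|mask(c,(70,40,30),(100,255,255),bb),cv2.MORPH_CLOSE,np.ones((5,5))),.012)
print("board",b)
for v in(40,70,85,100):
    m=cv2.morphologyEx(mask(c,(70,50,v),(100,255,255),bb),cv2.MORPH_CLOSE,np.ones((5,5)))
    if m.any(): print(v,rect(c,m,.030))
cv2.imwrite("pics/b5.png",cv2.resize(c["color"][178:228,155:225],(700,500),interpolation=cv2.INTER_CUBIC))
E
```

```text
board ((447.08514404296875, 332.49169921875), (123.89774322509766, 141.9536895751953), 37.562625885009766)
40 ((443.48126220703125, 328.4359130859375), (61.496212005615234, 83.2347183227539), 38.16541290283203)
70 ((443.48126220703125, 328.4359130859375), (61.496212005615234, 83.2347183227539), 38.16541290283203)
85 ((443.48126220703125, 328.4359130859375), (61.496212005615234, 83.2347183227539), 38.16541290283203)
100 ((442.4674377441406, 328.89300537109375), (61.481075286865234, 82.54383850097656), 40.73546600341797)
```

View pics/b5.png

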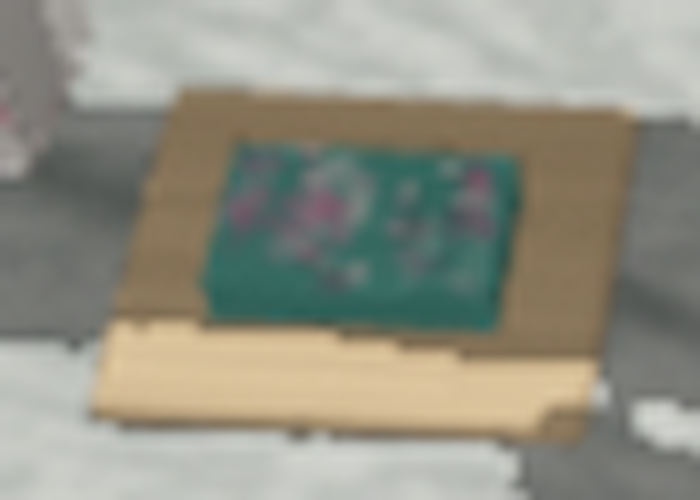

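The teal packet lies square and centred on the board, within about 2 mm. Next, fetch the pink packet.

```bash
python3 -m inch '-.001 0 .2 0 .5;0 0 .2 0 .5;0 0 .2 0 .5;0 0 .08 0 .5;0 0 .03 0 .5;0 0 .01 0 .5;0 0 0 0 .5;0 0 0 0 .5'
python3 -m inch '0 0 0 0 .4;0 0 0 0 .3;0 0 0 0 .2;0 0 0 0 .15;0 0 0 0 .12;0 0 0 0 .1;0 0 0 0 .1;0 0 0 0 .1'
python3 -m inch '0 0 -.1 0 .1;0 0 -.2 0 .1;0 0 -.2 0 .1;0 0 0 0 .1;0 0 0 0 .1;0 0 0 0 .1;0 0 0 0 .1;0 0 0 0 .1'
python3 -c "
from h import *
go(613.2,-8,31,-67.8)"
```

```text
time_s: 27.8
tcp_pos: [0.5725, 0.1877, 0.0292]
eef_rot: [-179.9, 0.0, -67.8]
contact_force: [-0.9, 0.3, 0.5]
gripper_width: 0.0437
gripper_force: 0.0
time_s: 28.8
tcp_pos: [0.5721, 0.1874, 0.0284]
eef_rot: [180.0, -0.0, -67.8]
contact_force: [-1.4, -0.3, 0.2]
gripper_width: 0.0181
gripper_force: 12.0
time_s: 29.8
tcp_pos: [0.5719, 0.1873, 0.1029]
eef_rot: [180.0, -0.0, -67.8]
contact_force: [0.1, 1.0, -0.3]
gripper_width: 0.0181
gripper_force: 12.0
tcp [571.9 187.3 102.9] rot [ 1.7995e+02 -1.0000e-02 -6.7850e+01] move [ 1.31   0.236  0.479 -0.   ] F [ 0.1  1.  -0.3] w 18.1 t 29.8
```

```bash
python3 -m inch '.262 .048 0 0 .1;.262 .048 0 0 .1;.262 .048 0 0 .1;.262 .048 0 0 .1;.262 .046 0 0 .1;0 0 0 0 .1;0 0 0 0 .1;0 0 0 0 .1'
python3 - <<'E'
from h import *
go(613.2,-8,31,-67.8)
for n,bb,z in(("top",(150,205,250,305),.03),("scene",(155,175,225,228),.03)):
    c=capture(n)
    w=mask(c,(8,35,40),(30,255,255),bb);t=mask(c,(70,50,40),(100,255,255),bb);k=np.ones((5,5))
    print(n,rect(c,cv2.morphologyEx(w|t,cv2.MORPH_CLOSE,k),.012),"teal",rect(c,cv2.morphologyEx(t,cv2.MORPH_CLOSE,k),z))
    for v in(110,140):print(v,rect(c,cv2.morphologyEx(mask(c,(70,40,v),(100,255,255),bb),cv2.MORPH_CLOSE,k),z))
E
```

```text
time_s: 30.8
tcp_pos: [0.6131, -0.0073, 0.1034]
eef_rot: [180.0, 0.0, -67.8]
contact_force: [0.3, 0.5, -0.5]
gripper_width: 0.0178
gripper_force: 12.0
tcp [613.1  -7.3 103.4] rot [180.     0.   -67.79] move [0.005 0.001 0.483 0.   ] F [ 0.3  0.5 -0.5] w 17.8 t 30.8
top ((451.8174743652344, 336.6687927246094), (121.4075927734375, 141.140869140625), 37.77359390258789) teal ((449.1105041503906, 334.2777099609375), (52.49317169189453, 82.46263885498047), 37.51800537109375)
110 ((441.9052734375, 376.94134521484375), (10.110274314880371, 5.014813423156738), 0.4945272207260132)
140 ((441.92889404296875, 378.1952819824219), (10.041376113891602, 2.507411479949951), 0.4945272207260132)
scene ((447.951171875, 332.6654968261719), (125.22566986083984, 141.2457275390625), 37.31645584106445) teal ((443.1281433105469, 328.4963073730469), (61.287208557128906, 83.06697082519531), 38.850074768066406)
110 ((446.03717041015625, 332.7496643066406), (50.08203125, 78.38705444335938), 36.493797302246094)
140 ((438.84039306640625, 373.8241271972656), (7.676113128662109, 1.3804666996002197), 27.0734920501709)
```

Both views put the teal packet about 3.5 mm short of the board's centre along the board's x. I'll mend that now so the order stays right: pink back on the mat first, then re-seat the teal.

```bash
python3 -m inch '-.262 -.048 0 0 .1;-.262 -.048 0 0 .1;-.262 -.048 0 0 .1;-.262 -.048 0 0 .1;-.262 -.046 0 0 .1;0 0 .15 0 .1;0 0 .15 0 .1;0 0 .1 0 .1'
python3 -m inch '0 0 .05 0 .1;0 0 .03 0 .1;0 0 .012 0 .1;0 0 .005 0 .1;0 0 0 0 .1;0 0 0 0 .1;0 0 0 0 .1;0 0 0 0 .1'
python3 -c "
from h import *
go(572.4,187.6,29,-67.8)"
```

```text
time_s: 31.9
tcp_pos: [0.5715, 0.1879, 0.0425]
eef_rot: [180.0, -0.0, -67.8]
contact_force: [0.6, 0.1, -0.3]
gripper_width: 0.0184
gripper_force: 12.0
time_s: 32.9
tcp_pos: [0.5721, 0.1874, 0.0289]
eef_rot: [-180.0, -0.0, -67.8]
contact_force: [-1.4, -0.2, 0.0]
gripper_width: 0.0179
gripper_force: 12.0
tcp [572.1 187.4  28.9] rot [-180.     -0.    -67.85] move [-0.001 -0.002 -0.001 -0.   ] F [-1.4 -0.2  0. ] w 17.9 t 32.9
```

```bash
python3 -m inch '0 0 0 0 .25;0 0 0 0 .4;0 0 0 0 .5;0 0 -.05 0 .5;0 0 -.2 0 .5;0 0 -.25 0 .5;0 0 -.22 0 .5;0 0 0 -.0215 .6'
python3 -m inch '0 0 0 -.0215 .76;-.255 .009 0 0 .76;-.255 .009 0 0 .76;-.255 .009 0 0 .76;-.255 .009 0 0 .76;-.256 .009 0 0 .76;0 0 0 0 .76;0 0 0 0 .76'
python3 -c "
from h import *
go(450,335,17,-52.4)"
```

```text
time_s: 33.9
tcp_pos: [0.5738, 0.1883, 0.1408]
eef_rot: [-179.6, -0.0, -59.9]
contact_force: [-0.1, 0.1, -0.5]
gripper_width: 0.0493
gripper_force: 0.0
time_s: 34.9
tcp_pos: [0.4499, 0.3349, 0.1373]
eef_rot: [-180.0, 0.0, -52.3]
contact_force: [0.6, 0.6, 0.2]
gripper_width: 0.0665
gripper_force: 0.0
tcp [449.9 334.9 137.3] rot [-179.98    0.    -52.34] move [-0.    -0.001  0.802  0.   ] F [0.6 0.6 0.2] w 66.5 t 34.9
```

```bash
python3 -m inch '0 0 .25 0 .76;0 0 .25 0 .76;0 0 .2 0 .76;0 0 .07 0 .76;0 0 .03 0 .76;0 0 0 0 .65;0 0 0 0 .55;0 0 0 0 .5'
python3 -m inch '0 0 0 0 .5;0 0 0 0 .5;0 0 -.03 0 .5;0 -.022 0 0 .5;0 0 0 0 .5;0 0 .02 0 .5;0 0 .01 0 .5;0 0 0 0 .5' 12
python3 -m inch '0 0 0 0 .5;0 0 0 0 .6;0 0 0 0 .7;0 0 0 0 .75;0 0 -.1 0 .75;0 0 -.25 0 .75;0 0 -.25 0 .75;0 0 -.2 0 .75'
python3 -c "
from h import *
go(572.3,187.5,29,-67.8)"
```

```text
time_s: 35.9
tcp_pos: [0.4503, 0.3354, 0.0179]
eef_rot: [-179.9, 0.0, -52.4]
contact_force: [0.4, -0.9, 4.3]
gripper_width: 0.0521
gripper_force: 12.0
time_s: 36.9
tcp_pos: [0.4525, 0.3369, 0.0177]
eef_rot: [-180.0, -0.0, -52.3]
contact_force: [-3.6, -1.3, 12.0]
gripper_width: 0.0517
gripper_force: 12.0
time_s: 37.9
tcp_pos: [0.4528, 0.3372, 0.1396]
eef_rot: [-179.9, 0.0, -52.4]
contact_force: [0.2, -0.7, 0.4]
gripper_width: 0.0661
gripper_force: 0.0
tcp [452.8 337.2 139.6] rot [-1.7988e+02  2.0000e-02 -5.2360e+01] move [ 1.277 -0.021  0.738  0.043] F [ 0.2 -0.7  0.4] w 66.1 t 37.9
```

Back to the pink packet and on to the tray, checking the teal again from above it.

```bash
python3 -m inch '.255 -.004 0 0 .6;.255 -.004 0 0 .5;.255 -.004 0 0 .5;.255 -.004 0 0 .5;.257 -.005 0 0 .5;0 0 0 .0215 .5;0 0 0 .0215 .5;0 0 0 0 .5'
python3 -m inch '0 0 .2 0 .5;0 0 .2 0 .5;0 0 .2 0 .5;0 0 .08 0 .5;0 0 .03 0 .5;0 0 .012 0 .5;0 0 0 0 .5;0 0 0 0 .4'
python3 -c "
from h import *
go(572.3,187.5,29,-67.8)"
python3 -m inch '0 0 0 0 .35;0 0 0 0 .3;0 0 0 0 .2;0 0 0 0 .15;0 0 0 0 .12;0 0 0 0 .1;0 0 0 0 .1;0 0 0 0 .1'
python3 -m inch '0 0 -.1 0 .1;0 0 -.2 0 .1;0 0 -.2 0 .1;.262 .048 0 0 .1;.262 .048 0 0 .1;.262 .048 0 0 .1;.262 .048 0 0 .1;.262 .046 0 0 .1'
python3 - <<'E'
from h import *
go(613.2,-8,31,-67.8)
for n,bb,z in(("top",(150,205,250,305),.03),("scene",(155,175,225,228),.03)):
    c=capture(n)
    w=mask(c,(8,35,40),(30,255,255),bb);t=mask(c,(70,50,40),(100,255,255),bb);k=np.ones((5,5))
    print(n,rect(c,cv2.morphologyEx(w|t,cv2.MORPH_CLOSE,k),.012),"teal",rect(c,cv2.morphologyEx(t,cv2.MORPH_CLOSE,k),z))
E
```

```text
time_s: 38.9
tcp_pos: [0.5721, 0.187, 0.1378]
eef_rot: [-180.0, 0.0, -67.8]
contact_force: [-0.3, 0.2, 0.3]
gripper_width: 0.0439
gripper_force: 0.0
time_s: 39.9
tcp_pos: [0.5723, 0.1873, 0.0293]
eef_rot: [-179.9, 0.0, -67.8]
contact_force: [0.0, 0.8, 0.2]
gripper_width: 0.0385
gripper_force: 0.0
tcp [572.3 187.3  29.3] rot [-1.7993e+02  1.0000e-02 -6.7840e+01] move [-0.001 -0.     0.002 -0.   ] F [0.  0.8 0.2] w 38.5 t 39.9
time_s: 40.9
tcp_pos: [0.572, 0.1871, 0.0285]
eef_rot: [180.0, -0.0, -67.8]
contact_force: [0.5, 0.3, -0.8]
gripper_width: 0.0179
gripper_force: 12.0
time_s: 41.9
tcp_pos: [0.6134, -0.0096, 0.1048]
eef_rot: [-179.9, -0.0, -67.8]
contact_force: [0.9, -0.0, -0.2]
gripper_width: 0.0181
gripper_force: 12.0
tcp [613.4  -9.6 104.8] rot [-1.7994e+02 -1.0000e-02 -6.7840e+01] move [-0.01  -0.003  0.492 -0.   ] F [ 0.9 -0.  -0.2] w 18.1 t 41.9
top ((452.28033447265625, 336.45574951171875), (120.99513244628906, 142.01837158203125), 37.7087287902832) teal ((451.66943359375, 336.23614501953125), (52.040340423583984, 82.46417999267578), 37.53691864013672)
scene ((447.98626708984375, 332.69207763671875), (125.340087890625, 141.273193359375), 37.2206916809082) teal ((446.39154052734375, 329.8932800292969), (61.33070373535156, 81.72750854492188), 37.36280059814453)
```

The teal packet is now within 1 mm of the board's centre and square to it. Lowering pink into the tray.

```bash
python3 -m inch '0 0 .15 0 .1;0 0 .15 0 .1;0 0 .1 0 .1;0 0 .04 0 .1;0 0 .02 0 .1;0 0 0 0 .1;0 0 0 0 .1;0 0 0 0 .1'
python3 -c "
from h import *
import time
for i in range(2): go(613.1,-8,31,-67.8)"
```

```text
time_s: 43.0
tcp_pos: [0.6133, -0.0083, 0.035]
eef_rot: [-180.0, -0.0, -67.8]
contact_force: [0.0, -0.9, -0.9]
gripper_width: 0.0183
gripper_force: 12.0
tcp [613.3  -8.3  35. ] rot [-1.7996e+02 -1.0000e-02 -6.7850e+01] move [-0.002  0.     0.027 -0.   ] F [ 0.  -0.9 -0.9] w 18.3 t 43.0
tcp [613.3  -8.3  35. ] rot [-1.7996e+02 -1.0000e-02 -6.7850e+01] move [-0.002  0.     0.027 -0.   ] F [ 0.  -0.9 -0.9] w 18.3 t 43.0
```

```bash
python3 -m inch '0 0 .015 0 .1;0 0 .008 0 .1;0 0 .004 0 .1;0 0 .002 0 .1;0 0 0 0 .1;0 0 0 0 .1;0 0 0 0 .1;0 0 0 0 .1'
python3 -m inch '0 0 0 0 .2;0 0 0 0 .35;0 0 0 0 .5;0 0 0 0 .5;0 0 -.05 0 .5;0 0 -.2 0 .5;0 0 -.25 0 .6;0 0 -.22 0 .7'
python3 -c "
from h import *
go(496.1,150.6,29.5,22.55)"
```

```text
time_s: 44.0
tcp_pos: [0.6129, -0.0084, 0.0306]
eef_rot: [180.0, -0.0, -67.8]
contact_force: [-1.1, 0.4, 6.2]
gripper_width: 0.0179
gripper_force: 12.0
time_s: 45.0
tcp_pos: [0.6132, -0.0083, 0.1401]
eef_rot: [-180.0, -0.0, -67.8]
contact_force: [-0.1, -0.2, -0.1]
gripper_width: 0.0568
gripper_force: 0.0
tcp [613.2  -8.3 140.1] rot [-1.7995e+02 -1.0000e-02 -6.7840e+01] move [-1.276  0.323  0.737 -0.251] F [-0.1 -0.2 -0.1] w 56.8 t 45.0
```

```bash
python3 -m inch '-.255 .0646 0 0 .75;-.255 .0646 0 0 .75;-.255 .0646 0 0 .75;-.255 .0646 0 0 .75;-.256 .0646 0 0 .75;0 0 0 -.0279 .75;0 0 0 -.0279 .75;0 0 0 -.0279 .75'
python3 -m inch '0 0 0 -.0279 .75;0 0 0 -.0279 .75;0 0 0 -.0279 .75;0 0 0 -.0279 .75;0 0 0 -.0279 .75;0 0 0 -.0279 .75;0 0 0 0 .75;0 0 0 0 .75'
python3 - <<'E'
from h import *
go(496.1,150.6,29.5,22.55)
c=capture("scene")
cv2.imwrite("pics/s6.png",cv2.resize(c["color"][140:270,210:370],(800,600),interpolation=cv2.INTER_CUBIC))
c=capture("top");B=(290,135,375,230)
for v in(60,100,160,185):
  m=mask(c,(160,90,v),(178,255,255),B)
  if m.any():print(rect(c,m,.058))
E
```

```text
time_s: 46.0
tcp_pos: [0.496, 0.151, 0.1389]
eef_rot: [-179.9, -0.0, -37.4]
contact_force: [-0.2, 0.0, -0.8]
gripper_width: 0.0657
gripper_force: 0.0
time_s: 47.0
tcp_pos: [0.496, 0.1507, 0.1385]
eef_rot: [-180.0, -0.0, 22.3]
contact_force: [-0.1, -0.1, 0.1]
gripper_width: 0.0658
gripper_force: 0.0
tcp [496.  150.7 138.5] rot [-1.7999e+02 -3.0000e-02  2.2320e+01] move [ 0.     0.001  0.727 -0.001] F [-0.1 -0.1  0.1] w 65.8 t 47.0
((609.6624145507812, -6.375652313232422), (21.741247177124023, 88.50227355957031), 22.288801193237305)
((612.3431396484375, -8.59976577758789), (18.46742057800293, 82.3529052734375), 22.28879737854004)
((612.813232421875, -8.406219482421875), (17.486055374145508, 82.35680389404297), 22.246479034423828)
((612.8131713867188, -8.406204223632812), (17.486047744750977, 82.35679626464844), 22.2464542388916)
```

View pics/s6.png

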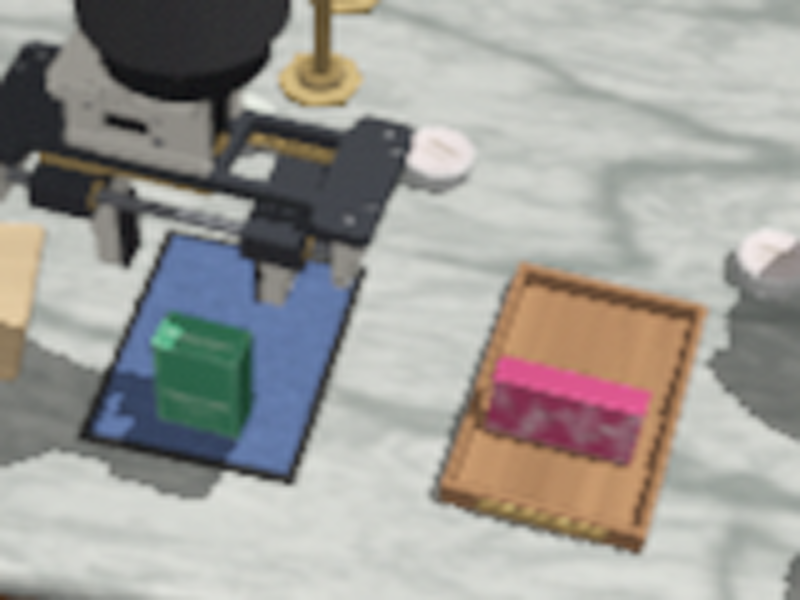

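Pink is back upright in the tray at about (570,400), within 2 mm of its old place. Now the carton.

```bash
python3 -m inch '0 0 .2 0 .75;0 0 .2 0 .75;0 0 .2 0 .75;0 0 .08 0 .75;0 0 .03 0 .75;0 0 .015 0 .75;0 0 0 0 .75;0 0 0 0 .65'
python3 -m inch '0 0 0 0 .6;0 0 0 0 .5;0 0 0 0 .45;0 0 0 0 .4;0 0 0 0 .4;0 0 0 0 .4;0 0 0 0 .4;0 0 0 0 .4' 15
python3 -m inch '0 0 -.1 0 .4;0 0 -.25 0 .4;0 0 -.25 0 .4;.023 .265 0 0 .4;.023 .265 0 0 .4;.023 .265 0 0 .4;.023 .265 0 0 .4;.022 .262 0 0 .4'
python3 -m inch '0 0 .15 0 .4;0 0 .15 0 .4;0 0 .1 0 .4;0 0 .1 0 .4;0 0 .05 0 .4;0 0 0.01 0 .4;0 0 0 0 .4;0 0 0 0 .4'
python3 -c "
from h import *
go(588.1,-25.1,31.5,22.5)"
```

```text
time_s: 48.1
tcp_pos: [0.4963, 0.1509, 0.0301]
eef_rot: [-180.0, -0.1, 22.5]
contact_force: [-0.2, -0.0, 0.3]
gripper_width: 0.0605
gripper_force: 0.0
time_s: 49.1
tcp_pos: [0.496, 0.1507, 0.0297]
eef_rot: [180.0, -0.0, 22.6]
contact_force: [-1.7, -0.8, 4.9]
gripper_width: 0.0481
gripper_force: 15.0
time_s: 50.1
tcp_pos: [0.5882, -0.0271, 0.1202]
eef_rot: [-180.0, -0.0, 22.5]
contact_force: [1.2, 0.6, -0.9]
gripper_width: 0.0476
gripper_force: 15.0
time_s: 51.1
tcp_pos: [0.5882, -0.0258, 0.036]
eef_rot: [180.0, -0.1, 22.6]
contact_force: [0.1, 0.6, -0.5]
gripper_width: 0.0482
gripper_force: 15.0
tcp [588.2 -25.8  36. ] rot [ 1.7999e+02 -6.0000e-02  2.2550e+01] move [ 0.001 -0.005  0.03   0.   ] F [ 0.1  0.6 -0.5] w 48.2 t 51.1
```

```bash
python3 -m inch '0 -.005 .015 0 .4;0 0 .008 0 .4;0 0 .004 0 .4;0 0 .002 0 .4;0 0 0 0 .4;0 0 0 0 .4;0 0 0 0 .5;0 0 0 0 .62'
python3 -m inch '0 0 0 0 .7;0 0 -.05 0 .7;0 0 -.2 0 .7;0 0 -.25 0 .7;0 0 -.22 0 .7;0 -.25 0 0 .8;0 -.25 0 0 .9;0 -.25 0 0 1'
python3 -m inch '0 -.25 0 0 1;0 -.25 0 0 1;0 -.25 0 0 1;0 -.25 0 0 1;0 -.25 0 0 1;0 0 0 0 1;0 0 0 0 1;0 0 0 0 1'
python3 - <<'E'
from h import *
c=capture("top");s=capture("scene");B=(290,135,375,230)
print("pink",rect(c,mask(c,(160,90,160),(178,255,255),B),.058))
for v in(115,130):print("cart",rect(c,mask(c,(60,60,v),(79,255,255),(325,184,375,230)),.081))
for v in(120,140):print("cartS",rect(s,mask(s,(60,60,v),(79,255,255),(310,215,340,240)),.081))
cv2.imwrite("pics/end.png",np.hstack([cv2.resize(c["color"][130:310,150:390],(400,300)),cv2.resize(s["color"][150:270,200:360],(400,300))]))
E
```

```text
time_s: 52.1
tcp_pos: [0.5877, -0.0252, 0.0313]
eef_rot: [180.0, -0.0, 22.6]
contact_force: [-0.1, 0.7, -0.5]
gripper_width: 0.0523
gripper_force: 0.0
time_s: 53.1
tcp_pos: [0.544, 0.0795, 0.1398]
eef_rot: [-180.0, -0.1, 22.5]
contact_force: [-0.3, 0.2, 0.0]
gripper_width: 0.083
gripper_force: 0.0
time_s: 54.1
tcp_pos: [0.4727, 0.2511, 0.1392]
eef_rot: [180.0, 0.0, 22.5]
contact_force: [-0.0, 0.0, -0.9]
gripper_width: 0.0881
gripper_force: 0.0
pink ((612.813232421875, -8.406219482421875), (17.486055374145508, 82.35680389404297), 22.246479034423828)
cart ((589.8751831054688, -24.977035522460938), (25.3973388671875, 47.77957534790039), 22.23767852783203)
cart ((589.8751831054688, -24.977035522460938), (25.3973388671875, 47.77957534790039), 22.23767852783203)
cartS ((585.3391723632812, -27.129907608032227), (25.51555633544922, 47.59168243408203), 22.165067672729492)
cartS ((585.7154541015625, -26.97695541381836), (24.70447540283203, 47.592185974121094), 22.1566162109375)
```

View pics/end.png

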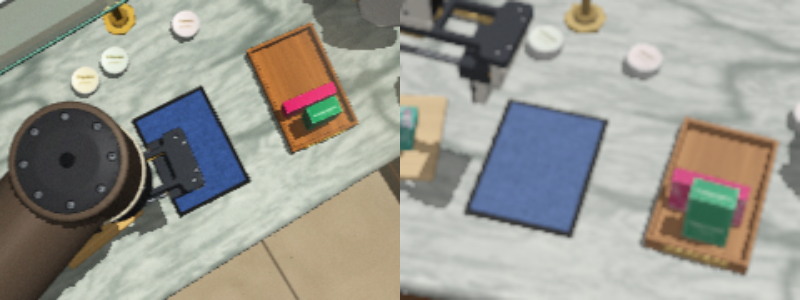

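Carton and pink stand in the tray as before (within about 0.5 mm and 2 mm), the mat is empty, and the arm is clear of everything.

```bash
python3 -c "
from plant import close_job
print(close_job())"
```

```text
the job is handed in; nothing more can be done
None
```

The job is done and handed in at about 54 s: the teal packet lies square on the board within about 1 mm of its middle, and the carton and pink packet stand upright in the tray within about 0.5 mm and 2 mm of where they were (pink was lifted over the tray and set back on the mat once while I re-centred the teal).

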